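# Bring the garlic cup to the front of the spice turntable and lock it

### The arm

A 6-joint arm with a two-finger parallel gripper is mounted at the origin on a cart in front of the work surface, level with it; the furniture and walls round the work are solid. World frame = base frame: x ahead of the robot, y to its left, z up, the work surface at z = 0. Lengths are in m, angles in rad, forces in N, time in s.
With the tool pointing down it reaches from about 0.35 to 0.775 m from the base axis. Payload 5.5 kg.
Tool frame: the origin (TCP) lies between the finger pads; the fingertips stand 19 mm ahead of it and the grasp point (between the pads) is the TCP; z points along the fingers, y is the line along which they close (so a half turn about z gives the same grasp; the last joint's range is limited). The gripper opens to 85 mm and grips with 20 to 120 N. Pads are 22 mm wide; open, the fingers measure 114 mm over their backs; the gripper's body (76 mm by 85 mm) begins 54 mm behind the grasp point. The pads swing forward as they close: fully open they stand 13 mm farther back than shut.
Start: joints at [0.967, 0.313, 0.046, 1.304, 0, 1.431], TCP at [0.257, 0.514, 0.25] pointing down, gripper open.
Joint ranges: [-2.76, 2.76], [-0.86, 1.69], [-1.03, 1.26], [-2.2, 2.34], [-1.47, 1.5], [-3.14, 3.14]. Speed limits (rad/s): [2.57, 2.57, 3.14, 3.14, 3.14, 3.14].

### API

Orientations are given as a unit quaternion [w, x, y, z].
In Python, from station import ctrl, get_image, regions_of, mark_of gives the robot as it stands. Calls block until the motion is done:
- ctrl.goto(position, orientation): joint-space move of the TCP to a pose.
- ctrl.move_l(position, attitude=None, vel=0.15, threshold=None): straight line of the TCP; attitude=None keeps the orientation; vel is the mean speed in m/s. With threshold (N) it stops when the force on the tool has changed by that much, and returns True; else False.
- ctrl.movej(angles): joint-space move.
- ctrl.move_gripper(opening, squeeze=None): finger opening in m; squeeze is the grip in N (None keeps the last); returns when the fingers have stopped.
- ctrl.hold(seconds).
- ctrl.ik(position, orientation): joint angles nearest the present ones, or None.
- get_image(name): name is "scene" or "side" or "wrist"; returns a dict with "frame" (420x560x3 uint8, red, green, blue), "mtx" (3x3 intrinsics, pixels), "R" (3x3) and "t" (3): a world point X has camera coordinates R X + t; the wrist camera has in their place "hand_eye" (4x4, takes a point from camera to tool coordinates, whose origin is the TCP and whose axes are the flange's). Camera axes: x right, y down, z forward; pixel columns grow to the right and rows downward; lengths in m; the calibration is good to about 2 mm. A picture is of the moment at which its call begins: read the wrist's pose just before it. There is no depth.
A pose or a line that the arm cannot do raises ctrl.Unreachable and nothing moves.
- ctrl.sign_off(): hands the job in; it is judged then, once.
Trained networks look in the newest picture that a camera, given by its name, has taken for a name from the list of things; names that differ only in an ending like _2 or _b are one class to them, and where a whole thing is asked for, a point or a joint stands for the part that bears it (a point fixed in the world has none). Each returns a list of dicts, best first, with "conf" (0 to 1); they miss things now and then, are a little off and sometimes report something else, mostly with a low value. They report only what shows in the picture. A call takes as long as a camera call. They do not tell look-alikes from the thing itself.
- regions_of(target, camera): "mask" (420x560 bool, what is visible of it).
- mark_of(target, camera): "centre" ([x, y, z] in m, in world coordinates, good to about 4 mm: a listed point, or the origin of a listed thing).
Readings, each from a call of its own:
- ctrl.read_t(): time.
- ctrl.read_q(): joint angles.
- ctrl.read_joint_velocities(): joint speeds.
- ctrl.read_effort(): joint torques, N m.
- ctrl.read_position(): TCP position.
- ctrl.read_tcp_rot(): TCP orientation.
- ctrl.read_force(): force on the tool from outside, world axes, zero at the start.
- ctrl.read_ft_torque(): the same for the moment, N m.
- ctrl.read_finger_gap(): finger opening in m.
- ctrl.read_finger_force(): force on a finger pad.
Only numpy, scipy, OpenCV 4.12 (cv2) and the standard library are available. Lean on these libraries where they do the work, as an engineer would, in place of code of your own. Each camera call takes 0.05 s, during which the arm holds its last target. There are 200 camera calls.

### The job

Push the grey spice turntable round by the notches in its rim slowly enough that nothing on it topples, until the garlic cup (the one squat lidded deli cup among the taller jars and tins) stands at the front, the side where the sliding stop is, then push the stop fully home so that its nose sits in the rim notch in front of the cup and locks the turntable. Work with the fingertips only: grasp nothing, do not touch the cup, the jars or the tins, which stay standing in their compartments, and leave the other things on the worktop where they are.

Things in the scene. Friction and masses are not known exactly. Their poses are not given: they have to be found in the camera images.
- carousel_base: fixed low black foot of the spice turntable, under the deck, 216 mm across, 9 mm high; origin on the worktop on the turntable's axis, z up. Its front is its own -x side: there a flat tongue (58 mm wide, 8 mm high) reaches 225 mm from the axis and carries the stop in a guide (48 mm wide, 177 to 203 mm from the axis, top 30 mm high)
- deck: grey round deck, 280 mm across, turns either way without end about its vertical axis and stays where left (0.7 N at the rim turns it). Origin on the axis at its underside, 12 mm above the worktop; 18 mm thick. Six compartments (one empty) 72 mm from the axis, at 0, 60, 120.. degrees from its own -x, parted by dividers 24 mm high; lip 9 mm high at radius 115 mm
- rim_notch (a point): one of the deck's six rim notches, the one in its -x direction: point on the floor of the notch, 124 mm from the axis, half way up the edge. A notch lies straight outside the middle of each compartment; it takes a fingertip or the stop's nose: 44 mm wide at the mouth (140 mm from the axis), 22 mm at the floor, 16 mm deep, even sloping sides, open above and below
- serving_spot (a point): fixed point at the front of the turntable, 72 mm from the axis straight towards the stop, at the height of the deck's top (30 mm): where the middle of the cup's underside belongs
- stop (a joint): how far the stop is pushed in towards the axis, m: 0 = fully out (nose 9 mm clear of the deck's edge), 0.022 = fully home (nose in a notch, end of travel). Against the plain edge it gets no further than about 0.009. It stays where it is left; 2 to 3 N moves it
- stop_thumb (a point): middle of the outer face of the stop's upright black thumb plate (34 mm wide, 9 mm thick, its top 47 mm above the worktop); this point is 36 mm above the worktop and 234 mm from the axis when fully out. Push here straight towards the axis
- stop_nose (a point): middle of the tip of the stop's wedge nose, 149 mm from the axis when fully out: steel, 12 mm thick, 21 mm wide at the tip, 41 mm at its root. Pushed in, it centres the deck by itself if a notch is within about 4 degrees of it
- cup_garlic: the garlic cup: squat round plastic deli cup with a flat lid, 66 mm across at the lid, 60 mm tall; the widest and lowest thing on the turntable and the only cup on it; loose, upright in a compartment of the deck; origin at the centre of its underside
- spice_1: square-bodied spice jar with a screw lid, 42x42x99 mm; loose, upright in a compartment of the deck; origin at the centre of its underside
- spice_2: square-bodied spice jar with a screw lid, 45x44x100 mm; loose, upright in a compartment of the deck; origin at the centre of its underside
- tin_2: small food tin like tin_small, 57 mm across, 72 mm tall; loose, upright in a compartment of the deck; origin at the centre of its underside
- tin_small: small food tin, 57 mm across, 72 mm tall; loose, upright in a compartment of the deck; origin at the centre of its underside
- tape_roll: roll of tape lying flat, 104 mm across, 25 mm high, loose; origin at the centre of its underside
- film_box: long film carton, 55x329x47 mm, lying along the worktop's front right, loose; origin under its middle
Not all that is in view belongs to the job. What is shaped like the spice_2 but green or red is not meant.

How it is judged:
On the way, in this order (a step that is already met when the one before it is completed fails the run):
1. the garlic cup has been brought to the front, with the stop still out of the notch (horizontal distance between cup_garlic and serving_spot below 0.022 m and value of joint stop below 0.0095 m and angular speed of deck below 0.25 rad/s), for 0.2 s.
2. the stop has been pushed home with the cup at the front (horizontal distance between cup_garlic and serving_spot below 0.018 m and value of joint stop above 0.019 m), for 0.2 s.
At the end, for the whole second after the job is handed in: the stop is home (pushed in at least 19 of its 22 mm, which only a notch allows), the garlic cup's middle is within 18 mm of the serving spot, the deck is at rest, and all five containers stand upright in the deck's compartments (all of step 2 and angular speed of deck below 0.1 rad/s and angle between each of cup_garlic, spice_1, spice_2, tin_2, tin_small's own z axis and vertical below 0.15 rad and horizontal distance between each of cup_garlic, spice_1, spice_2, tin_2, tin_small and deck below 0.095 m and height (world z) of each of cup_garlic, spice_1, spice_2, tin_2, tin_small below 0.036 m); the robot touches nothing.
It fails at once if the robot pushed or held the cup, a jar or a tin instead of only the rim and the stop (contact force between any of the fingers, the arm and cup_garlic above 1 N or contact force between any of the fingers, the arm and spice_1 above 1 N or contact force between any of the fingers, the arm and spice_2 above 1 N or contact force between any of the fingers, the arm and tin_2 above 1 N or contact force between any of the fingers, the arm and tin_small above 1 N).
It fails at once if the cup, a jar or a tin was lifted off the deck or tipped over (height (world z) of any of cup_garlic, spice_1, spice_2, tin_2, tin_small above 0.045 m or angle between any of cup_garlic, spice_1, spice_2, tin_2, tin_small's own z axis and vertical above 0.4 rad).
It fails at once if another thing on the worktop was moved by more than 3 cm or lifted (distance of any of tape_roll, film_box from where it was at the start of the episode above 0.03 m).
It also fails if it takes over 72 s, if anything falls off the work surface, if the arm or the gripper's body presses on something with over 40 N, if the wrist force passes 120 N, or if a joint passes its speed limit or range.

## Working session

There is one attempt and no reset: what is moved stays moved. The work goes in short steps, each a Python script; the robot and the scene stay as the last script left them, time stands still between calls to the robot, and variables do not carry over. Pictures are saved under pics/ and viewed, at most 10 in all, crops included, and the job is handed in when it is done.

```bash
mkdir -p pics && ls && python3 - <<'E'
from station import ctrl, get_image, regions_of, mark_of
import cv2, numpy as np
ims={}
for c in("scene","side"):
    d=get_image(c); ims[c]=d; cv2.imwrite(f"pics/{c}0.png",d["frame"][:,:,::-1])
    print(c,"cam pos",(-d["R"].T@d["t"]).round(3))
    for n in("carousel_base","deck","rim_notch","stop","stop_thumb","stop_nose","cup_garlic","spice_1","tin_small","tape_roll","film_box"):
        try:
            print(n,[(np.round(m["centre"],3).tolist(),round(m["conf"],2)) for m in mark_of(n,c)][:7])
        except Exception as e: print(n,e)
print(ctrl.read_t(), ctrl.read_tcp_rot())
E
```

```text
pics
scene cam pos [-0.55  -0.448  0.925]
carousel_base [([0.493, 0.432, 0.031], 0.58)]
deck [([0.515, 0.366, 0.008], 0.64), ([0.443, 0.382, 0.03], 0.49), ([0.495, 0.434, 0.028], 0.38)]
rim_notch [([0.426, 0.277, 0.016], 0.97)]
stop it knows: carousel_base, cup_garlic, deck, film_box, rim_notch, serving_spot, spice, stop_nose, stop_thumb, tape_roll, tin, tin_small
stop_thumb [([0.456, 0.141, 0.038], 0.71), ([0.428, 0.276, 0.018], 0.44)]
stop_nose [([0.471, 0.222, 0.018], 0.71), ([0.64, 0.039, -0.0], 0.55), ([0.534, 0.297, 0.032], 0.39)]
cup_garlic [([0.583, 0.35, 0.029], 0.69), ([0.644, 0.037, -0.004], 0.23)]
spice_1 [([0.534, 0.296, 0.03], 0.94), ([0.493, 0.435, 0.028], 0.86), ([0.514, 0.04, 0.004], 0.79), ([0.419, 0.036, 0.0], 0.58)]
tin_small [([0.567, 0.417, 0.029], 0.77)]
tape_roll [([0.644, 0.036, -0.003], 0.77)]
film_box [([0.386, -0.2, -0.004], 0.95), ([0.446, 0.381, 0.031], 0.7)]
side cam pos [0.169 1.104 0.601]
carousel_base []
deck [([0.512, 0.362, 0.011], 0.77)]
rim_notch [([0.425, 0.272, 0.017], 0.8)]
stop it knows: carousel_base, cup_garlic, deck, film_box, rim_notch, serving_spot, spice, stop_nose, stop_thumb, tape_roll, tin, tin_small
stop_thumb [([0.461, 0.137, 0.039], 0.47)]
stop_nose [([0.481, 0.221, 0.017], 0.63)]
cup_garlic [([0.583, 0.349, 0.028], 0.54)]
spice_1 [([0.52, 0.039, 0.0], 0.98), ([0.494, 0.434, 0.029], 0.85), ([0.532, 0.296, 0.031], 0.75), ([0.423, 0.031, 0.0], 0.65)]
tin_small [([0.566, 0.412, 0.028], 0.7), ([0.493, 0.43, 0.029], 0.23)]
tape_roll [([0.644, 0.037, -0.002], 0.78), ([0.566, 0.415, 0.028], 0.74)]
film_box []
1.1 [-2.75470500e-06  2.29817406e-01  9.73233761e-01  7.84158415e-05]
```

View pics/scene0.png

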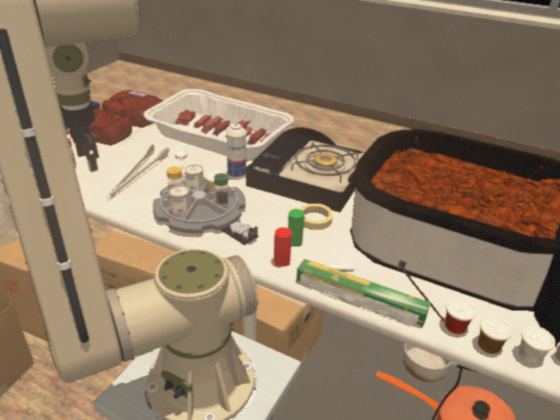

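View pics/side0.png

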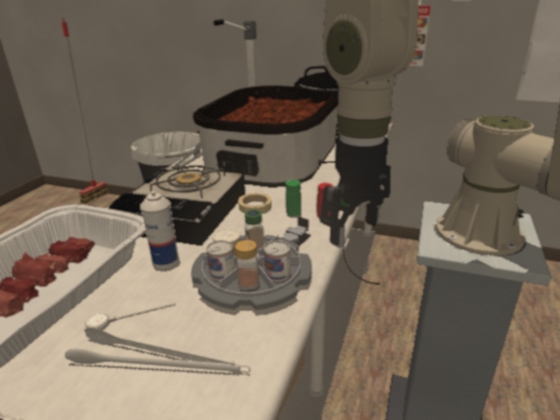

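The scene view shows the deck at about (200,205) with the stop at (240,230) pointing to the front right. In the side view the cup is behind the jars at about (225,243), and tongs and a whisk lie left of the deck. The axis is about (0.513, 0.364) and the front is at about -104.5°. The cup is at about -14°, so the deck must turn about -90°. The empty compartment's notch at -134° is the one to push, round the robot's side.

```bash
cat > h.py <<'E'
from station import ctrl, get_image, regions_of, mark_of
import cv2, numpy as np
from scipy.spatial.transform import Rotation as Ro
AX=np.array([0.5133,0.3640]); FRONT=-104.5
def u(a): a=np.radians(a); return np.array([np.cos(a),np.sin(a)])
def quat(a,s=1):            # tool down, tool y along direction a (deg)
    y=np.r_[s*u(a),0]; z=np.array([0,0,-1.]); R=np.c_[np.cross(y,z),y,z]
    return Ro.from_matrix(R).as_quat(scalar_first=True)
def P(a,r,z): return np.r_[AX+r*u(a),z]
E
python3 - <<'E'
from h import *
for s in(1,-1):
    for a in(-128,-150,-180,-200,-230):
        q=ctrl.ik(P(a,.19,.02),quat(a,s)); print(s,a,None if q is None else np.round(q,2))
    for b in(-104.5,-14.5):
        q=ctrl.ik(P(-104.5,.24,.05),quat(b,s)); print('stop',s,b,None if q is None else np.round(q,2))
for c,px in(("scene",[(112,192),(130,190),(160,165),(100,208),(150,235),(200,250)]),("side",[(245,370),(175,305),(70,355),(300,360),(330,240)])):
    d=get_image(c); C=-d["R"].T@d["t"]
    for p in px:
        v=d["R"].T@np.linalg.solve(d["mtx"],[*p,1]); print(c,p,(C-v*C[2]/v[2]).round(3))
E
```

```text
1 -128 [ 0.32  0.29 -0.62  0.66  0.   -2.16]
1 -150 [ 0.47  0.27 -0.64  0.66  0.   -1.62]
1 -180 [ 0.68  0.35 -0.53  0.69  0.   -0.89]
1 -200 [ 0.76  0.43 -0.39  0.75  0.   -0.46]
1 -230 [ 0.79  0.59 -0.11  0.87  0.    0.09]
stop 1 -104.5 [ 0.11  0.28 -0.53  0.76  0.   -2.78]
stop 1 -14.5 [ 0.11  0.28 -0.53  0.76  0.    1.94]
-1 -128 [ 0.32  0.29 -0.62  0.66  0.    0.98]
-1 -150 [ 0.47  0.27 -0.64  0.66  0.    1.52]
-1 -180 [ 0.68  0.35 -0.53  0.69  0.    2.25]
-1 -200 [ 0.76  0.43 -0.39  0.75  0.    2.68]
-1 -230 [ 0.79  0.59 -0.11  0.87  0.   -3.05]
stop -1 -104.5 [ 0.11  0.28 -0.53  0.76  0.    0.37]
stop -1 -14.5 [ 0.11  0.28 -0.53  0.76  0.   -1.21]
scene (112, 192) [0.449 0.661 0.   ]
scene (130, 190) [0.487 0.62  0.   ]
scene (160, 165) [0.662 0.638 0.   ]
scene (100, 208) [0.363 0.63  0.   ]
scene (150, 235) [0.335 0.412 0.   ]
scene (200, 250) [ 0.351  0.251 -0.   ]
side (245, 370) [0.417 0.628 0.   ]
side (175, 305) [0.631 0.514 0.   ]
side (70, 355) [0.743 0.697 0.   ]
side (300, 360) [0.33  0.576 0.   ]
side (330, 240) [0.375 0.157 0.   ]
```

```bash
python3 - <<'E'
from h import *
a=-134.3
ctrl.goto(P(a,.206,.12),quat(a)); print(ctrl.read_t(), ctrl.read_finger_gap())
ctrl.move_l(P(a,.206,.045),vel=.15)
print(ctrl.move_l(P(a,.206,.0),vel=.03,threshold=2.5), ctrl.read_position(), ctrl.read_force(), ctrl.read_t())
p=ctrl.read_position(); ctrl.move_l(p+[0,0,.009],vel=.05)
for c in("side","wrist"): cv2.imwrite(f"pics/{c}1.png",get_image(c)["frame"][:,:,::-1])
m=cv2.imread("pics/side1.png"); m=cv2.resize(m[160:330,170:400],None,fx=2.4,fy=2.4); w=cv2.imread("pics/wrist1.png")
w=cv2.resize(w,None,fx=.43,fy=.43) if 0 else cv2.resize(w,(248,186)); o=np.zeros((max(m.shape[0],186),m.shape[1]+248,3),np.uint8); o[:m.shape[0],:m.shape[1]]=m; o[:186,m.shape[1]:]=w
cv2.imwrite("pics/c1.png",o)
E
```

```text
4.1 0.08549932778886832
True [0.36930876 0.21652106 0.00582106] [-0.66040344 -1.15498087  5.32275053] 5.925
```

View pics/c1.png

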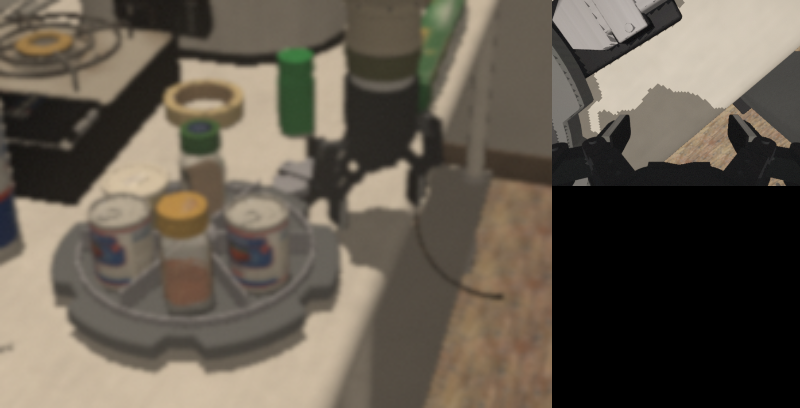

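The crop shows the inner finger beside the deck edge at the notch (335,215), clear of the tins. The outer finger hangs past the worktop edge. I'll move it in and push round.

```bash
python3 - <<'E'
from h import *
a0=-134.3; r=.188; z=.016
print(ctrl.move_l(P(a0,r,z),quat(a0),vel=.03,threshold=3), ctrl.read_position(), ctrl.read_force().round(2))
N=8; end=a0-87
for a in np.linspace(a0,end,N+1)[1:]:
    hit=ctrl.move_l(P(a,r,z),quat(a),vel=.045,threshold=12)
    print(round(a,1),hit,ctrl.read_force().round(2),round(ctrl.read_t(),2))
    if hit: break
for c in("scene","side"):
    d=get_image(c); cv2.imwrite(f"pics/{c}2.png",d["frame"][:,:,::-1])
    for n in("deck","rim_notch","cup_garlic","spice_1","tin_small"):
        for m in mark_of(n,c):
            p=np.array(m["centre"]); e=p[:2]-AX
            if np.hypot(*e)<.2: print(c,n,p.round(3),round(m["conf"],2),"r",np.hypot(*e).round(3),"ang",np.degrees(np.arctan2(e[1],e[0])).round(1))
m=cv2.imread("pics/side2.png"); cv2.imwrite("pics/c2.png",cv2.resize(m[160:340,150:400],None,fx=2.4,fy=2.4))
E
```

```text
False [0.38181703 0.22941797 0.01590417] [ 0.58  0.08 -0.39]
-145.2 False [-0.35  0.6  -0.15] 8.07
-156.0 False [ 0.03 -1.2  -0.05] 9.01
-166.9 False [-0.22  0.35 -0.05] 9.95
-177.8 False [ 0.22 -0.09  0.13] 10.89
-188.7 False [0.8  0.71 1.  ] 11.83
-199.6 False [0.38 0.15 0.36] 12.78
-210.4 False [-0.41 -0.83 -0.09] 13.72
-221.3 False [-0.19 -0.39 -0.39] 14.66
scene deck [0.512 0.369 0.008] 0.68 r 0.005 ang 107.7
scene rim_notch [0.414 0.441 0.016] 0.68 r 0.125 ang 142.0
scene cup_garlic [0.507 0.295 0.029] 0.71 r 0.07 ang -95.0
scene spice_1 [0.452 0.338 0.029] 0.82 r 0.067 ang -156.9
scene spice_1 [0.58  0.392 0.031] 0.68 r 0.073 ang 22.8
scene tin_small [0.572 0.321 0.029] 0.74 r 0.072 ang -36.2
side deck [0.514 0.367 0.01 ] 0.83 r 0.003 ang 83.4
side spice_1 [0.581 0.392 0.029] 0.9 r 0.073 ang 22.9
side spice_1 [0.519 0.436 0.03 ] 0.32 r 0.072 ang 85.3
side tin_small [0.572 0.318 0.027] 0.6 r 0.075 ang -37.7
side tin_small [0.521 0.435 0.035] 0.37 r 0.071 ang 83.6
```

View pics/c2.png

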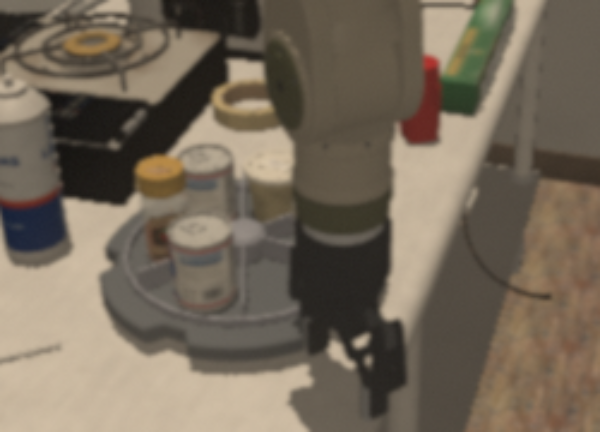

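The crop shows everything upright and the cup at (270,185), near the stop. The marks put the cup's compartment at about -97°, so about 7° remain.

```bash
python3 - <<'E'
from h import *
r=.188; z=.016; a=-228.3
print(ctrl.move_l(P(a,r,z),quat(a),vel=.04,threshold=12))
ctrl.move_l(P(a,r+.04,z),vel=.06); ctrl.move_l(P(a,r+.05,.2),vel=.25)
ctrl.movej([0.9,*ctrl.read_q()[1:]])
AX=np.array([.513,.365])
for c in("scene","side"):
    d=get_image(c); cv2.imwrite(f"pics/{c}3.png",d["frame"][:,:,::-1])
    for n in("rim_notch","stop_nose","stop_thumb","cup_garlic","spice_1","tin_small"):
        for m in mark_of(n,c):
            p=np.array(m["centre"]); e=p[:2]-AX
            if np.hypot(*e)<.25: print(c,n,p.round(3),round(m["conf"],2),"r",np.hypot(*e).round(3),"ang",np.degrees(np.arctan2(e[1],e[0])).round(1))
m=cv2.imread("pics/scene3.png"); cv2.imwrite("pics/c3.png",cv2.resize(m[130:260,120:320],None,fx=4,fy=4)); print(ctrl.read_t())
E
```

```text
False
scene rim_notch [0.425 0.451 0.016] 0.9 r 0.123 ang 135.9
scene stop_nose [0.472 0.222 0.018] 0.61 r 0.149 ang -106.1
scene stop_thumb [0.457 0.143 0.035] 0.57 r 0.229 ang -104.1
scene cup_garlic [0.497 0.297 0.029] 0.93 r 0.069 ang -103.3
scene spice_1 [0.516 0.366 0.014] 0.75 r 0.004 ang 14.4
scene spice_1 [0.582 0.384 0.03 ] 0.72 r 0.071 ang 15.4
scene spice_1 [0.448 0.344 0.031] 0.7 r 0.068 ang -162.3
scene tin_small [0.565 0.313 0.031] 0.82 r 0.074 ang -45.0
side rim_notch [0.424 0.448 0.018] 0.72 r 0.121 ang 137.0
side cup_garlic [0.494 0.295 0.027] 0.68 r 0.072 ang -104.8
side spice_1 [0.581 0.385 0.028] 0.84 r 0.071 ang 16.3
side spice_1 [0.446 0.346 0.029] 0.6 r 0.07 ang -164.0
side tin_small [0.565 0.309 0.031] 0.73 r 0.076 ang -47.5
18.6333
```

View pics/c3.png

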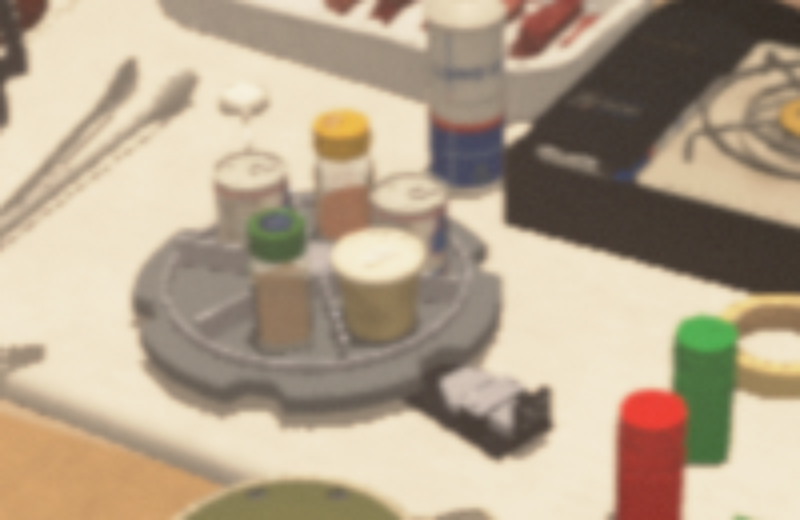

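The view shows all the containers upright, with the cup at (380,285) facing the stop at (480,400). The compartment is at -104.2° and the front at about -104.3°. Next I'll push the stop.

```bash
python3 - <<'E'
from h import *
AX[:]=[.513,.365]; a=-104.2; q=quat(a+90,-1)
ctrl.move_gripper(0.0)
ctrl.goto(P(a,.255,.2),q); ctrl.move_l(P(a,.255,.08),vel=.15); ctrl.move_l(P(a,.255,.047),vel=.06)
print(ctrl.read_force().round(2), ctrl.read_t())
hit=ctrl.move_l(P(a,.216,.047),vel=.02,threshold=14)
p=ctrl.read_position(); print(hit,p.round(4),"r",np.hypot(*(p[:2]-AX)).round(4),ctrl.read_force().round(2),ctrl.read_t())
ctrl.hold(.4)
d=get_image("side"); cv2.imwrite("pics/side4.png",d["frame"][:,:,::-1])
ctrl.move_l(P(a,.257,.047),vel=.06); ctrl.move_l(P(a,.257,.2),vel=.2); 
ctrl.movej([ctrl.read_q()[0]-.5,*ctrl.read_q()[1:]])
for c in("scene","side"):
    d=get_image(c); cv2.imwrite(f"pics/{c}5.png",d["frame"][:,:,::-1])
    for n in("rim_notch","stop_nose","stop_thumb","cup_garlic"):
        for m in mark_of(n,c):
            p=np.array(m["centre"]); e=p[:2]-AX
            if np.hypot(*e)<.25: print(c,n,p.round(3),round(m["conf"],2),"r",np.hypot(*e).round(3),"ang",np.degrees(np.arctan2(e[1],e[0])).round(1))
m=cv2.imread("pics/scene5.png"); cv2.imwrite("pics/c5.png",cv2.resize(m[130:260,120:320],None,fx=4,fy=4)); print(ctrl.read_t())
E
```

```text
[ 0.26 -0.04  0.02] 22.7
True [0.4578 0.1477 0.0467] r 0.2241 [-1.27 -0.6   1.07] 24.1667
scene stop_nose [0.48  0.24  0.016] 0.67 r 0.129 ang -104.6
scene stop_thumb [0.462 0.164 0.036] 0.81 r 0.207 ang -104.2
scene cup_garlic [0.496 0.295 0.028] 0.69 r 0.072 ang -103.5
side rim_notch [0.421 0.447 0.019] 0.75 r 0.123 ang 138.3
side stop_thumb [0.463 0.16  0.036] 0.51 r 0.211 ang -103.7
side stop_thumb [0.566 0.309 0.03 ] 0.46 r 0.077 ang -46.5
side cup_garlic [0.496 0.298 0.031] 0.9 r 0.069 ang -104.1
27.6333
```

View pics/c5.png

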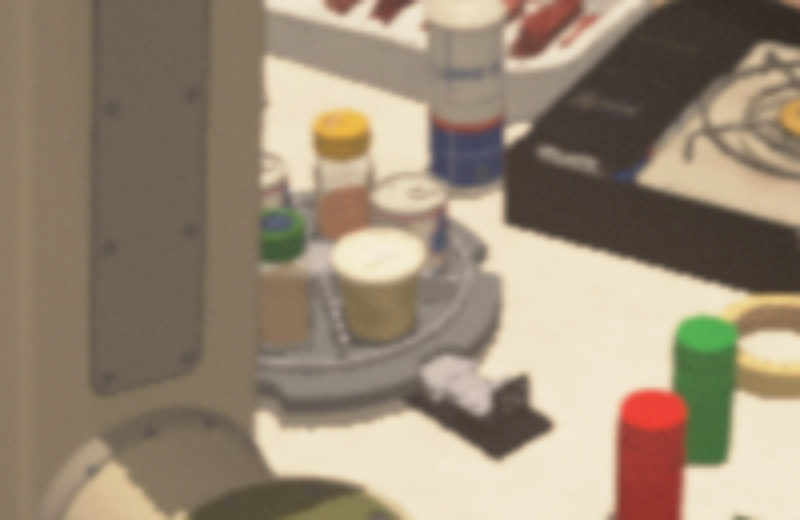

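The view shows the stop's nose in the rim in front of the cup at (420,370), with the thumb about 22 mm further in and everything upright. I'll make one firmer confirming push before handing in.

```bash
python3 - <<'E'
from h import *
AX[:]=[.513,.365]; a=-104.2; q=quat(a+90,-1)
ctrl.goto(P(a,.257,.2),q); ctrl.move_l(P(a,.255,.047),vel=.12)
for th in(5,25):
    hit=ctrl.move_l(P(a,.215,.047),vel=.025,threshold=th)
    p=ctrl.read_position(); print(th,hit,"r",np.hypot(*(p[:2]-AX)).round(4),ctrl.read_force().round(2))
ctrl.hold(.3)
ctrl.move_l(P(a,.257,.047),vel=.06); ctrl.move_l(P(a,.257,.2),vel=.2)
ctrl.movej([ctrl.read_q()[0]-.3,*ctrl.read_q()[1:]])
get_image("side")
print([(np.round(m["centre"],3),m["conf"]) for n in("stop_thumb","cup_garlic") for m in mark_of(n,"side")],ctrl.read_t())
E
```

```text
5 True r 0.2242 [-0.66  0.66  0.76]
25 True r 0.2241 [-0.39 -1.49  1.37]
[(array([0.463, 0.161, 0.038]), 0.45), (array([0.496, 0.296, 0.028]), 0.62)] 34.1083
```

The stop does not move under 25 N, so it is at the end of its travel.

```bash
python3 -c "
from station import ctrl
print(ctrl.sign_off())"
```

```text
the job is handed in; nothing more can be done
None
```

The garlic cup is at the front and the stop is pushed home in its rim notch, with all five containers last seen upright. I handed the job in at about 34 s, and the sign-off did not report a verdict.

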